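# Load the solder reel into its rack

### The arm

A 6-joint arm with a two-finger parallel gripper is mounted at the origin on the work surface; the furniture and walls round the work are solid. World frame = base frame: x ahead of the robot, y to its left, z up, the work surface at z = 0. Lengths are in mm, angles in rad, forces in N, time in s.
With the tool pointing down it reaches from about 400 to 925 mm from the base axis. Payload 12.5 kg.
Tool frame: the origin (TCP) lies midway between the tips of the shut fingers; the grasp point (between the pads) lies 19 mm behind it; z points along the fingers, y is the line along which they close (so a half turn about z gives the same grasp; the last joint's range is limited). The gripper opens to 95 mm and grips with 3 to 60 N. Pads are 20 mm wide; open, the fingers measure 119 mm over their backs; the gripper's body (75 mm by 180 mm) begins 59 mm behind the grasp point.
Start: joints at [1.081, 0.491, 1.559, -0, 1.092, -0.106], TCP at [234.014, 579.555, 214.661] pointing down, gripper open.
Joint ranges: [-3.1, 3.1], [-0.84, 2.19], [0.05, 2.79], [-1.13, 4.28], [0.06, 2.93], [-2.69, 2.69]. Speed limits (rad/s): [2.22, 2.22, 2.79, 3.14, 3.14, 3.14].

### API

Orientations are given as [roll, pitch, yaw] about the fixed x, y, z axes, in that order (R = Rz(yaw) Ry(pitch) Rx(roll)).
In Python, from cell import state, read_camera, camera_info, env gives the robot as it stands.
- The arm moves only by the tool move_arm, never from a script. Its argument "commands" is a list of rows, each a list of 3 entries, a list of its own where there are three numbers: the shift along the world's x, y, z in cm, then the turn, a rotation vector about the world's x, y, z in degrees, then the opening, from 0 (shut) to 1 (fully open). A call has 1 to 10 rows; each row shifts and turns the commanded pose from where the row before left it; what a row does not reach is not made up. A row lasts 1/10 s, in which the tool goes at most 50 mm and 8.59 degrees, less where a joint would pass 70% of its speed; a pose out of reach is approached as far as the arm can. A call with a gripper value outside its range is refused whole. The fingers move at their own pace and stop on an object; the grip force is fixed at half the most. Time passes only in rows, so rows that do not move let the fingers close. It gives the time, the measured TCP pose, the force, the opening and the grip force at its end, in the units of the state.
- state(): the state, without advancing time (a new reading comes with each control period).
- read_camera(name): name is "side" or "top" or "wrist"; returns the picture (480x640x3 uint8, blue, green, red); there is no depth.
- camera_info(name): a dict with "K" (3x3 intrinsics, pixels), "cam_to_world" (4x4, takes a point from camera to world coordinates). Camera axes: x right, y down, z forward; pixel columns grow to the right and rows downward; lengths in mm; the calibration is good to about 2 mm. A picture is of the moment at which its call begins: read the wrist's pose just before it. camera_info takes no time and is no camera call; for the wrist camera it gives the pose at the moment of the call.
- env.job_done(): hands the job in; it is judged then, once.
The state is a dict: "t": time; "joints": joint angles; "qvel": joint speeds; "tau": joint torques, N m; "eef_pos": TCP position; "tcp_rot": TCP orientation; "ft_force": force on the tool from outside, world axes, zero at the start; "moment": the same for the moment, N m; "opening": opening from 0.0 (shut) to 1.0 (fully open); "grip_force": force on a finger pad.
Only numpy, scipy, OpenCV 4.12 (cv2) and the standard library are available. Lean on these libraries where they do the work, as an engineer would, in place of code of your own. Each camera call takes 0.05 s, during which the arm holds its last target. There are 200 camera calls.

### The job

Without gripping or lifting it, push the blue reel lying in the sloped gutter up the slope with the fingertips, over the crest, until it rests against the end stop at the high end and does not roll back. Then push the steel bolt at the side of the gutter fully in behind it. Leave the tin, the tape roll and the black block where they are.

Things in the scene. Friction and masses are not known exactly. Their poses are not given: they have to be found in the camera images.
- rack: Bare, smooth sheet-metal gutter on a dark 68 x 262 mm base plate, fixed. Origin: centre of its underside on the table; z up, +y along the gutter to the high end, -x the side of the bolt (towards the robot). Inside width 47 mm; walls 3 mm thick, 20 mm above the gutter floor. Low end plate: inner face y = -120 mm, top z = 48. A bolt guide stands outside the -x wall: y 34 to 60, x -25 to -38, top z 69 mm
- reel: Loose solder reel, blue flanges, 64 mm diameter, 43 mm wide, 0.18 to 0.37 kg, lying on its side across the gutter so that it rolls along it. Origin: on its axle line at the outer face of the bolt-side flange (21.5 mm to -x of the gutter's middle); its z axis is the axle. It starts against the low end plate, axle at rack y = -88, z = 66 mm
- reel_mid (a point): Middle of the reel, on its axle line half way between the flanges; moves and turns with the reel
- ramp (a point): Point on the middle line of the gutter floor at the low end plate (rack z = 29 mm). Its y axis runs up the rising floor (8 degrees), its z axis stands square off that floor; a reel touching the floor has its axle at 32 mm along z. On the rising part the reel rolls back down if let go
- crest (a point): Middle of the gutter floor at the crest (rack y = 45, z = 52 mm), axes as the rack. From here the floor falls 8 degrees to the upright end stop (inner face y = 112 mm, top z = 95 mm): a reel whose axle is past the crest rolls on to the stop (push on if it hangs in the gutter) and stays there
- seat (a point): Where the reel's axle line crosses the gutter's middle when the reel rests against the end stop (rack x 0, y 80, z 79 mm); fixed to the rack, axes as the rack
- bolt (a joint): Steel sliding bolt, 8 mm round, across the gutter at rack y = 47, z = 60 mm: 0 = drawn out (tip 7 mm back inside the wall), 0.032 m = fully in, tip 25 mm into the gutter behind a seated reel. It slides to the rack's +x with about 1.5 N of friction and stays where it is left; a reel that is not past it blocks it
- bolt_tab (a point): Centre of the outer (-x) face of the bolt's upright push tab, a plate 6 x 26 (along y) x 36 mm high, its middle 10 mm above the bolt's axis (z = 52 to 88 mm above the table); moves with the bolt, axes as the rack. Push this face towards the rack's +x
- flux_pot: Bystander: small cream round tin, 48 mm diameter, 22 mm high; origin under its centre, z up
- tape_roll: Bystander: black roll of tape lying flat, 55 mm diameter, 19 mm high; origin under its centre, z up
- junction_block: Bystander: black block 37 x 75 x 26 mm; origin under its centre, z up

How it is judged (in metres and radians):
On the way, in this order (a step that is already met when the one before it is completed fails the run):
1. the reel rests against the end stop at the high end, the bolt not yet in (y of reel_mid in the frame of seat above -0.005 m and z of reel_mid in the frame of seat below 0.006 m and value of joint bolt below 0.012 m), for 0.2 s.
2. the bolt is fully in (value of joint bolt above 0.028 m), for 0.2 s.
At the end, for the whole second after the job is handed in: The reel rests in the gutter with its middle within 5 mm of the seat along the gutter and 6 mm in height, at rest, and the bolt is in by more than 28 of its 32 mm (y of reel_mid in the frame of seat between -0.005 and 0.005 m and z of reel_mid in the frame of seat between -0.006 and 0.006 m and value of joint bolt above 0.028 m and linear speed of reel below 0.02 m/s); the robot touches nothing.
It fails at once if the reel is lifted more than 8 mm off the gutter floor (z of reel_mid in the frame of ramp above 0.04 m or z of reel_mid in the frame of seat above 0.0127 m).
It fails at once if a bystander is moved more than 20 mm (distance of any of flux_pot, tape_roll, junction_block from where it was at the start of the episode above 0.02 m).
It also fails if it takes over 48 s, if anything falls off the work surface, if the arm or the gripper's body presses on something with over 40 N, if the wrist force passes 120 N, or if a joint passes its speed limit or range.

## Working session

There is one attempt and no reset: what is moved stays moved. The work goes in short steps, Python scripts to look and compute and a tool call to move; the robot and the scene stay as the last step left them, time stands still between calls to the robot, and variables do not carry over. Pictures are saved under pics/ and viewed, at most 10 in all, crops included, and the job is handed in when it is done.

Besides the shell and the picture viewer there is one more tool, called after "Request:" as name(argument=value, ...), one argument or row to a line, values as JSON. move_arm: Moves the arm, as the interface text tells. Its arguments: {"type":"object","properties":{"commands":{"type":"array"}},"required":["commands"]}

```bash
mkdir -p pics; python3 - <<'E'
from cell import *
import cv2
print(state())
for n in ("top","side"):
    cv2.imwrite(f"pics/{n}0.png",read_camera(n)); i=camera_info(n); print(n,i["K"],i["cam_to_world"])
E
```

```text
{'t': 0.0, 'joints': array([ 1.08140937e+00,  4.91557720e-01,  1.55946819e+00, -7.84162271e-06,
        1.09171244e+00, -1.05591299e-01]), 'qvel': array([-1.16514064e-03, -8.66338660e-04, -8.39381395e-04,  5.17240976e-04,
        1.50960877e-03, -4.80330885e-05]), 'tau': array([-9.28051086e-04, -6.12622690e+01, -2.58183485e+01,  6.92748372e-02,
        4.82683978e-02, -1.39406397e-04]), 'eef_pos': array([233.88086029, 579.31305141, 214.05644301]), 'tcp_rot': array([-3.14045260e+00, -1.13835764e-04,  2.75780055e+00]), 'ft_force': array([-0.28005232,  0.6577374 ,  0.0374791 ]), 'moment': array([ 0.1042713 ,  0.01697193, -0.04724952]), 'grip_force': 0.0, 'opening': 0.9991827987805948}
top [[522.86390274   0.         313.87020222]
 [  0.         522.86390274 236.4901733 ]
 [  0.           0.           1.        ]] [[ 1.98420595e-02 -9.92896539e-01  1.17314773e-01  3.15176121e+02]
 [-9.99602447e-01 -2.20518922e-02 -1.75687694e-02  1.88341300e+02]
 [ 2.00309830e-02 -1.16919533e-01 -9.92939365e-01  1.05115621e+03]
 [ 0.00000000e+00  0.00000000e+00  0.00000000e+00  1.00000000e+00]]
side [[580.8303556    0.         319.38338323]
 [  0.         580.8303556  245.96990559]
 [  0.           0.           1.        ]] [[-9.29911091e-01 -1.53466622e-01  3.34235484e-01  3.69620062e+01]
 [-3.67384092e-01  4.29993914e-01 -8.24702469e-01  1.19739239e+03]
 [-1.71549221e-02 -8.89692773e-01 -4.56237306e-01  6.27797729e+02]
 [ 0.00000000e+00  0.00000000e+00  0.00000000e+00  1.00000000e+00]]
```

View pics/top0.png

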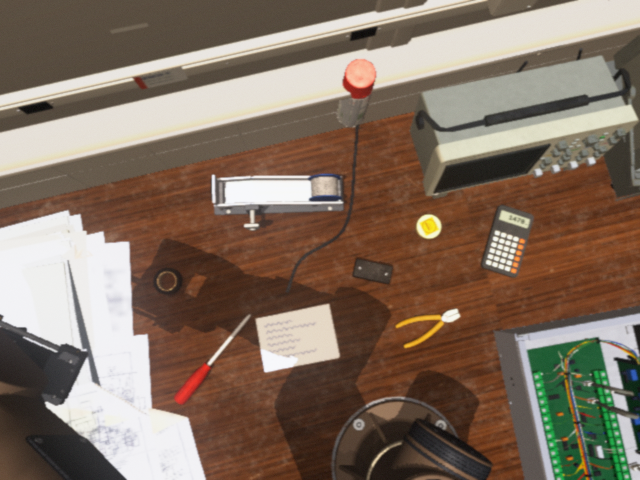

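View pics/side0.png

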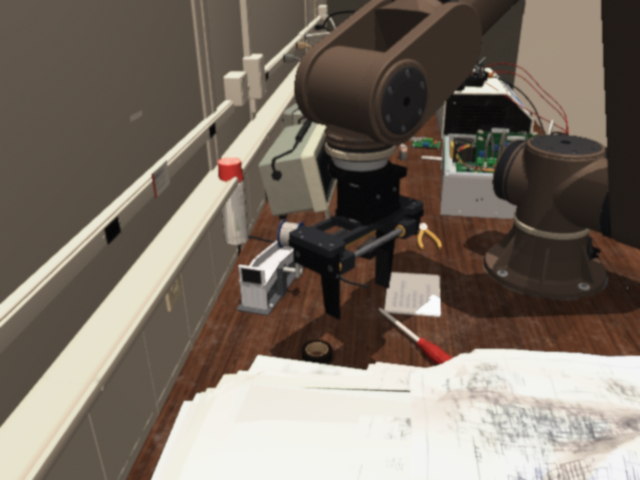

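The top view shows the rack at columns 212–345, rows 175–215. The reel is at the right (326,188), the low end at -y, and the bolt tab is near (252,225). The tin is at (429,226), the tape at (167,281) and the block at (373,270). I'll zoom in on the rack.

```bash
python3 - <<'E'
import cv2
a=cv2.imread("pics/top0.png")[165:240,200:360]
cv2.imwrite("pics/crop.png",cv2.resize(a,None,fx=5,fy=5,interpolation=cv2.INTER_CUBIC))
E
```

```text
(no output)
```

View pics/crop.png

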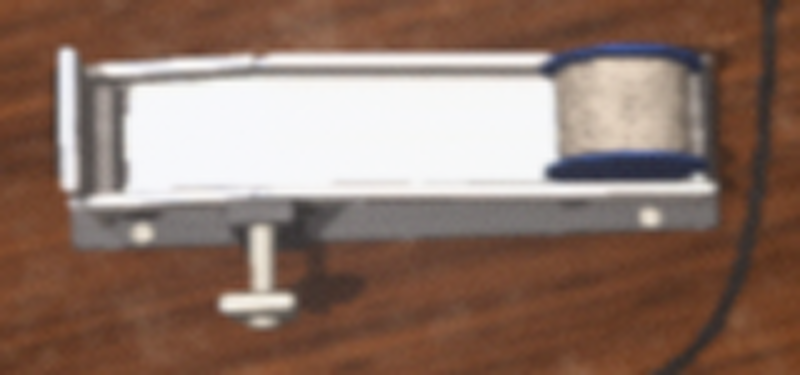

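```bash
cat > h.py <<'E'
import numpy as np
from cell import *
def proj(P,n="top"):
    i=camera_info(n); T=np.linalg.inv(i["cam_to_world"]); q=i["K"]@(T[:3,:3]@P+T[:3,3]); return q[:2]/q[2]
def ray(u,v,z,n="top"):
    i=camera_info(n);T=i["cam_to_world"]; d=T[:3,:3]@np.linalg.solve(i["K"],[u,v,1]); return T[:3,3]+d*(z-T[2,3])/d[2]
def R2W(p,c):
    x,y,a=c; C,S=np.cos(a),np.sin(a); return np.array([x+C*p[0]-S*p[1],y+S*p[0]+C*p[1],p[2]])
E
python3 - <<'E'
from h import *
from scipy.optimize import least_squares
o=[((73,247),(-34,131,3)),((717,226),(-34,-131,3)),((258,57),(25,45,72)),((258,193),(-25,45,72)),((715,188),(-26,-122,49)),
((67,50),(25,113.5,95)),((67,190),(-25,113.5,95))]
px=lambda c:(200+c[0]/5-.4,165+c[1]/5-.4)
f=lambda c:np.concatenate([proj(R2W(p,c))-px(q) for q,p in o])
s=least_squares(f,[500,350,0],x_scale=[10,10,.1],loss="soft_l1")
print(s.x,f(s.x).round(1))
c=s.x
for q in ((258,296),(258,310),(220,303),(296,302)):
    w=ray(*px(q),88); d=w[:2]-c[:2]; C,S=np.cos(c[2]),np.sin(c[2]); print(w, C*d[0]+S*d[1],-S*d[0]+C*d[1])
for n,p in dict(reel=(0,-88,66),seat=(0,80,79),crest=(0,45,52),tabout=(-70,47,70)).items(): print(n,R2W(p,c))
for n,u,z in(("tin",(429,226),22),("blk",(373,270),26),("tape",(167,281),19)):print(n,ray(*u,z))
E
```

```text
[5.20856473e+02 2.45740630e+02 6.01144240e-02] [-1.2  0.6 -0.6  0.1  0.3  0.7  1.  -0.7 -3.3 -0.2  0.4  0.5  0.9 -1.1]
[450.09975747 288.08063095  88.        ] -68.08519377248244 46.51445862749645
[444.85808145 287.90322364  88.        ] -73.32805992030167 46.65228235312055
[447.15959215 302.0540476   88.        ] -70.18055012733394 60.63927461214371
[448.17132726 273.93354299  88.        ] -70.86007252249912 32.50878160895146
reel [526.14335686 157.89958709  66.        ]
seat [516.05021519 325.596124    79.        ]
crest [518.15295304 290.65934547  52.        ]
tabout [448.15923955 288.45025712  70.        ]
tin [462.9507766  -59.22561399  22.        ]
blk [372.61316981  52.74613309  26.        ]
tape [343.03300358 455.80443607  19.        ]
```

```bash
python3 - <<'E'
from h import *
b=ray(426,192,0);print("scope corner",b)
for z in (60,100,140,180): print(z,proj(b+[0,0,z]),proj(b+[0,0,z],"side"),ray(415,112,z))
for z in (0,50,100,150): print("ledge",z,ray(330,128,z),ray(240,150,z),ray(340,120,z))
E
cat > /dev/null; python3 -c "
import cv2
a=cv2.imread('pics/side0.png')[100:320,210:430]
cv2.imwrite('pics/sc.png',cv2.resize(a,None,fx=2.7,fy=2.7,interpolation=cv2.INTER_CUBIC))"
```

```text
scope corner [536.48706039 -58.75228391   0.        ]
60 [433.20450121 185.77153439] [322.05091751 201.61986166] [683.86307981 -23.71866403  60.        ]
100 [438.49676746 181.19624217] [321.80856698 186.74162873] [668.98401414 -15.16057957 100.        ]
140 [444.23863778 176.23225636] [321.56001102 171.48243675] [654.10494848  -6.60249511 140.        ]
180 [450.48994795 170.82784747] [321.30500823 155.82746423] [639.22588281   1.95558935 180.        ]
ledge 0 [666.92747461 140.74926357   0.        ] [615.26207683 325.38671837   0.        ] [684.66420286 120.20391519   0.        ]
ledge 50 [650.19583426 143.01305824  50.        ] [600.98798738 318.86792426  50.        ] [667.08888542 123.44498366  50.        ]
ledge 100 [633.46419391 145.27685291 100.        ] [586.71389792 312.34913016 100.        ] [649.51356798 126.68605212 100.        ]
ledge 150 [616.73255355 147.54064758 150.        ] [572.43980846 305.83033606 150.        ] [631.93825054 129.92712059 150.        ]
```

View pics/sc.png

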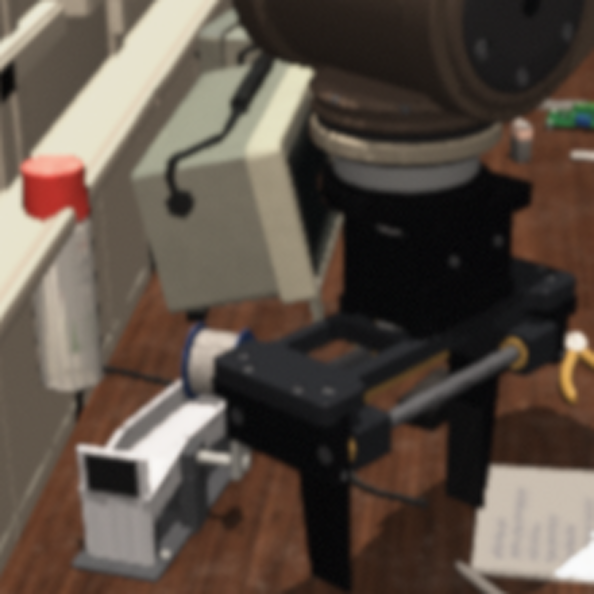

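Request:
move_arm(
  commands=[
    [[2.6,-4.2,0],[0,0,2.54],0],
    [[2.6,-4.2,0],[0,0,2.54],0],
    [[2.6,-4.2,0],[0,0,2.54],0],
    [[2.6,-4.2,0],[0,0,2.54],0],
    [[2.6,-4.2,0],[0,0,2.54],0],
    [[2.6,-4.2,0],[0,0,2.54],0],
    [[2.6,-4.2,0],[0,0,2.54],0],
    [[2.6,-4.2,0],[0,0,2.54],0],
    [[2.6,-4.2,0],[0,0,2.54],0],
    [[2.6,-4.2,0],[0,0,2.54],0],
  ],
)

```text
t: 1.1
eef_pos: [494.7, 157.6, 214.6]
tcp_rot: [3.141, -0.0, -3.08]
ft_force: [0.7, 0.1, -0.2]
opening: 0.214
grip_force: 0.0
```

Request:
move_arm(
  commands=[
    [[1.7,-2.6,-1],[0,0,0],0],
    [[1.7,-2.5,-1],[0,0,0],0],
    [[0,0,-3],[0,0,0],0],
    [[0,0,-3],[0,0,0],0],
    [[0,0,0],[0,0,0],0],
    [[0,0,0],[0,0,0],0],
  ],
)

```text
t: 1.7
eef_pos: [528.1, 108.6, 135.0]
tcp_rot: [3.142, -0.001, -3.082]
ft_force: [0.7, 0.7, -0.2]
opening: 0.01
grip_force: 0.0
```

```bash
python3 - <<'E'
from h import *
import cv2
s=state();print(s['eef_pos'],s['tcp_rot'],s['opening'])
i=camera_info("wrist");print(i["cam_to_world"][:3,3],i["cam_to_world"][:3,2])
im=read_camera("wrist")
for p in ((-25,-122,49),(25,-122,49),(-25,45,72),(25,45,72)):
    q=proj(R2W(p,(520.86,245.74,.0601)),"wrist");print(p,q)
    if abs(q).max()<2000: cv2.circle(im,tuple(int(v) for v in q),3,(0,0,255),-1)
cv2.imwrite("pics/w1.png",im)
E
```

```text
[528.05307923 108.64522855 134.95081008] [ 3.14150561e+00 -9.08223846e-04 -3.08193824e+00] 0.010249435567517813
[449.77475277 103.53988692 305.9506876 ] [ 0.27793235  0.01710548 -0.96044834]
(-25, -122, 49) [338.17518507 214.65510496]
(25, -122, 49) [337.15641808 273.34279891]
(-25, 45, 72) [569.64578224 221.31124691]
(25, 45, 72) [555.79765367 284.70596891]
```

View pics/w1.png

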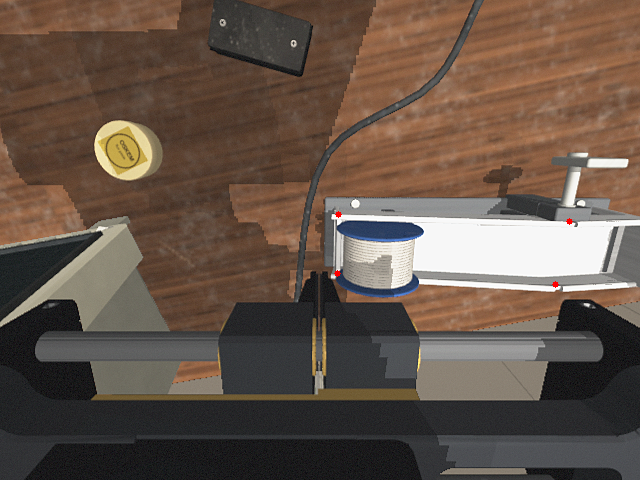

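The estimated corners (red dots) land on the real ones, near (338,214) and (556,285). The fingers are centred behind the reel, so I'll go down and push.

Request:
move_arm(
  commands=[
    [[0.05,-0.2,-2.5],[0,0,0],0],
    [[0.05,0,-2.5],[0,0,0],0],
    [[0,0,-2.4],[0,0,0],0],
    [[0,0,0],[0,0,0],0],
    [[-0.03,0.5,0.03],[0,0,0],0],
    [[-0.03,0.5,0.03],[0,0,0],0],
    [[-0.03,0.5,0.07],[0,0,0],0],
    [[-0.03,0.5,0.07],[0,0,0],0],
  ],
)

```text
t: 2.55
eef_pos: [528.2, 127.1, 63.8]
tcp_rot: [3.142, 0.002, -3.082]
ft_force: [-0.8, -2.7, 0.9]
opening: 0.006
grip_force: 1.0
```

Request:
move_arm(
  commands=[
    [[-0.03,0.5,0.05],[0,0,0],0],
    [[-0.03,0.5,0.05],[0,0,0],0],
    [[-0.03,0.5,0.06],[0,0,0],0],
    [[-0.03,0.5,0.06],[0,0,0],0],
    [[-0.03,0.5,0.06],[0,0,0],0],
    [[-0.03,0.5,0.06],[0,0,0],0],
    [[-0.03,0.5,0.06],[0,0,0],0],
    [[-0.03,0.5,0.06],[0,0,0],0],
    [[-0.03,0.5,0.06],[0,0,0],0],
    [[-0.03,0.5,0.06],[0,0,0],0],
  ],
)

```text
t: 3.55
eef_pos: [524.8, 177.0, 68.5]
tcp_rot: [3.142, -0.0, -3.082]
ft_force: [-0.5, -1.4, 1.1]
opening: 0.005
grip_force: 0.7
```

```bash
python3 - <<'E'
from h import *
import cv2
cv2.imwrite("pics/w2.png",read_camera("wrist")[150:330])
E
```

```text
(no output)
```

View pics/w2.png

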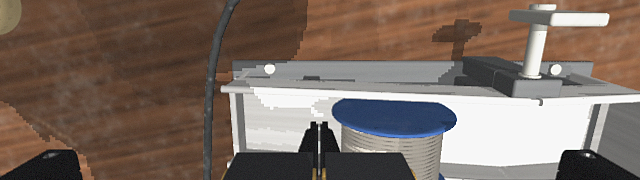

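The reel is moving up ahead of the fingertips and stays straight, so I'll continue.

Request:
move_arm(
  commands=[
    [[-0.03,0.5,0.07],[0,0,0],0],
    [[-0.03,0.5,0.07],[0,0,0],0],
    [[-0.03,0.5,0.07],[0,0,0],0],
    [[-0.03,0.5,0.07],[0,0,0],0],
    [[-0.03,0.5,0.07],[0,0,0],0],
    [[-0.03,0.5,0.07],[0,0,0],0],
    [[-0.03,0.5,0.07],[0,0,0],0],
    [[-0.03,0.5,0.07],[0,0,0],0],
    [[-0.03,0.5,0.07],[0,0,0],0],
    [[-0.03,0.5,0.07],[0,0,0],0],
  ],
)

```text
t: 4.6
eef_pos: [521.8, 227.0, 75.5]
tcp_rot: [3.142, -0.0, -3.082]
ft_force: [-0.3, -1.7, 1.1]
opening: 0.003
grip_force: 0.7
```

Request:
move_arm(
  commands=[
    [[-0.03,0.5,0.06],[0,0,0],0],
    [[-0.03,0.5,0.06],[0,0,0],0],
    [[-0.03,0.5,0.06],[0,0,0],0],
    [[-0.03,0.5,0.05],[0,0,0],0],
    [[-0.03,0.5,0.03],[0,0,0],0],
    [[-0.03,0.5,0],[0,0,0],0],
    [[-0.03,0.5,0],[0,0,0],0],
    [[-0.03,0.5,0],[0,0,0],0],
    [[-0.03,0.5,0],[0,0,0],0],
    [[0,0,0],[0,0,0],0],
  ],
)

```text
t: 5.6
eef_pos: [519.0, 272.2, 78.0]
tcp_rot: [3.141, 0.0, -3.082]
ft_force: [-0.6, 0.4, -0.4]
opening: 0.007
grip_force: 0.0
```

```bash
python3 - <<'E'
from h import *
import cv2
cv2.imwrite("pics/w3.png",read_camera("wrist")[100:330])
E
```

```text
(no output)
```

View pics/w3.png

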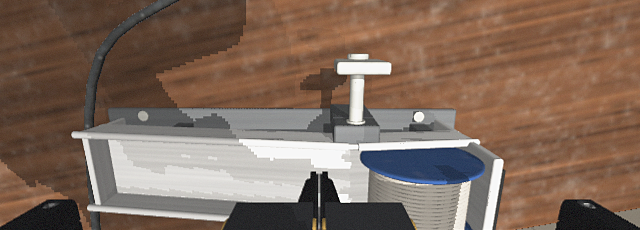

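```bash
python3 - <<'E'
from h import *
c=(520.86,245.74,.0601)
for y in (70,75,80):
    a=np.array([proj(R2W((-21.5,y+32*np.cos(t),79+32*np.sin(t)),c),"wrist") for t in np.linspace(0,6.28,60)]); print(y,a.min(0),a.max(0))
import cv2
im=read_camera("wrist").astype(int); m=(im[...,0]>im[...,2]*1.6)&(im[...,0]>60); m[330:]=0; m[:,:330]=0;m[:,520:]=0
v,u=np.nonzero(m);print(u.min(),u.max(),v.min(),v.max(),np.percentile(u,[1,99]))
print(state()['eef_pos'])
E
```

```text
70 [340.97495652 237.72135038] [464.23655078 276.66691369]
75 [350.12199447 237.72584474] [474.1642387  276.67262686]
80 [359.19018584 237.730339  ] [484.09163553 276.67833984]
361 484 248 329 [364. 481.]
[519.04692061 271.6384226   77.99283688]
```

The reel measures as seated (y ≈ 80). Next I'll lift clear and go outside the bolt tab.

Request:
move_arm(
  commands=[
    [[0,-0.5,3],[0,0,0],0],
    [[0,0,3.5],[0,0,0],0],
    [[-3.3,0.7,0],[0,0,0],0],
    [[-3.3,0.7,0],[0,0,0],0],
    [[-3.4,0.7,0],[0,0,0],0],
    [[0,0,0],[0,0,0],0],
    [[0,0,-2.5],[0,0,0],0],
    [[0,0,-2.5],[0,0,0],0],
    [[0,0,-3],[0,0,0],0],
    [[0,0,0],[0,0,0],0],
  ],
)

```text
t: 6.7
eef_pos: [418.4, 286.7, 60.5]
tcp_rot: [-3.14, -0.004, -3.083]
ft_force: [-0.5, -1.0, 0.4]
opening: 0.004
grip_force: 0.0
```

```bash
python3 - <<'E'
from h import *
import cv2
s=state();c=(520.86,245.74,.0601);d=s['eef_pos'][:2]-c[:2];C,S=np.cos(c[2]),np.sin(c[2]);print(C*d[0]+S*d[1],-S*d[0]+C*d[1],s['eef_pos'],s['ft_force'])
cv2.imwrite("pics/w4.png",read_camera("wrist")[100:400])
E
```

```text
-99.8456430729647 47.00272173153674 [418.37146108 286.66074877  60.51417558] [-0.53514764 -1.01880347  0.43765909]
```

View pics/w4.png

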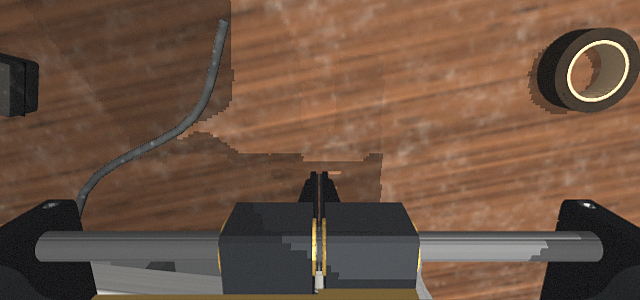

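The fingers stand outside the tab at rack (-100, 47), with the tape and block well away. Now I'll push the bolt in.

Request:
move_arm(
  commands=[
    [[0.8,0.05,0],[0,0,0],0],
    [[0.6,0.04,0],[0,0,0],0],
    [[0.5,0.03,0],[0,0,0],0],
    [[0.5,0.03,0],[0,0,0],0],
    [[0.5,0.03,0],[0,0,0],0],
    [[0.5,0.03,0],[0,0,0],0],
    [[0.4,0.02,0],[0,0,0],0],
    [[0.3,0.02,0],[0,0,0],0],
    [[0.2,0.01,0],[0,0,0],0],
  ],
)

```text
t: 7.65
eef_pos: [462.3, 290.2, 63.0]
tcp_rot: [3.142, -0.0, -3.082]
ft_force: [-0.8, 0.3, 2.1]
opening: 0.005
grip_force: 0.8
```

Request:
move_arm(
  commands=[
    [[0.2,0.01,0],[0,0,0],0],
    [[0.2,0.01,0],[0,0,0],0],
    [[0.1,0.01,0],[0,0,0],0],
    [[0,0,0],[0,0,0],0],
  ],
)

```text
t: 8.05
eef_pos: [463.3, 290.0, 62.9]
tcp_rot: [-3.14, -0.008, -3.082]
ft_force: [-20.6, 1.3, 13.2]
opening: 0.006
grip_force: 9.9
```

The force rose to 20 N, so the bolt is probably at its end. I'll back off and check.

Request:
move_arm(
  commands=[
    [[-1,-0.05,0],[0,0,0],0],
    [[-3,-0.2,0],[0,0,0],0],
    [[-2,0,2],[0,0,0],0],
    [[0,0,4],[0,0,0],0],
    [[0,0,4],[0,0,0],0],
    [[-4,0,2],[0,0,0],0],
    [[-4,4,2],[0,0,0],0],
    [[0,4,0],[0,0,0],0],
    [[0,4,0],[0,0,0],0],
    [[0,0,0],[0,0,0],0],
  ],
)

```text
t: 9.05
eef_pos: [333.8, 404.9, 199.9]
tcp_rot: [3.14, 0.002, -3.079]
ft_force: [-0.2, -1.2, 1.2]
opening: 0.008
grip_force: 0.0
```

```bash
python3 - <<'E'
from h import *
import cv2
print(state()['ft_force'])
im=read_camera("top")
c=(520.86,245.74,.0601)
for x in (-41,-38,-35): print(x,(proj(R2W((x,47,88),c))-[200,165])*5)
cv2.imwrite("pics/t2.png",cv2.resize(im[165:240,200:360],None,fx=5,fy=5,interpolation=cv2.INTER_CUBIC))
E
```

```text
[-0.20401689 -1.23855912  1.17209007]
-41 [252.77835209 222.06068379]
-38 [252.56751295 214.11700789]
-35 [252.35682449 206.1790092 ]
```

View pics/t2.png

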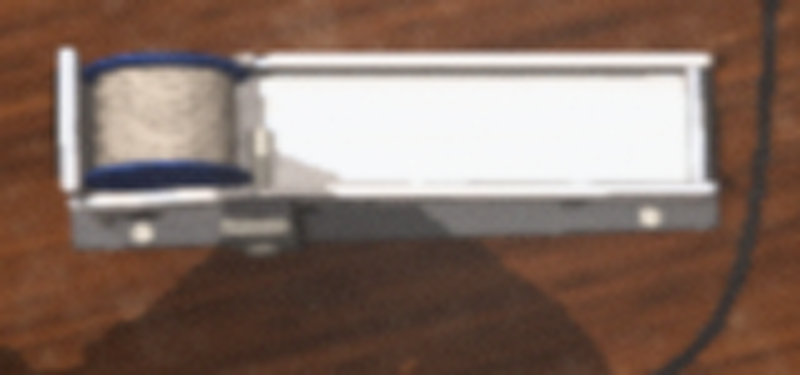

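```bash
python3 - <<'E'
from h import *
import cv2
c=(520.86,245.74,.0601)
for x in (-3,-1,1.5): print(x,(proj(R2W((x,47,62),c))-[200,165]+.4)*5)
a=cv2.imread("pics/crop.png");b=cv2.imread("pics/t2.png")
print("tab0",a[280:335:3,235].mean(1).astype(int)); print("tab1",b[205:262:3,235].mean(1).astype(int)); print("tip",b[110:160:2,262].mean(1).astype(int))
E
```

```text
-3 [258.97272023 137.83514716]
-1 [258.83540652 132.7181139 ]
1.5 [258.66385364 126.32514822]
tab0 [ 77  81  78  96 132 183 226 234 237 221 177 124  96  79  79  78  79  81
  81]
tab1 [ 75  76  78  85  99 122 143 149 149 137 106  77  68  63  61  55  51  49
  48]
tip [186 188 189 189 189 189 190 192 194 198 201 205 208 209 210 210 209 209
 209 207 206 198 183 168 153]
```

The shift measures about 28.5 mm, too close to the 28 mm limit, so I'll push again a little harder.

Request:
move_arm(
  commands=[
    [[0,-4,0],[0,0,0],0],
    [[0,-4,0],[0,0,0],0],
    [[4,-4,-2],[0,0,0],0],
    [[4,0,-2],[0,0,0],0],
    [[0,0,-4],[0,0,0],0],
    [[0,0,-4],[0,0,0],0],
    [[2,0,-2],[0,0,0],0],
    [[2,0.1,0],[0,0,0],0],
    [[1,0.1,0],[0,0,0],0],
    [[0,0,0],[0,0,0],0],
  ],
)

```text
t: 10.1
eef_pos: [458.0, 289.5, 63.2]
tcp_rot: [3.141, 0.001, -3.083]
ft_force: [-0.8, 0.5, 0.4]
opening: 0.004
grip_force: 0.0
```

Request:
move_arm(
  commands=[
    [[0.6,0.05,0],[0,0,0],0],
    [[0.2,0,0],[0,0,0],0],
    [[0.1,0,0],[0,0,0],0],
    [[0,0,0],[0,0,0],0],
  ],
)

```text
t: 10.5
eef_pos: [463.3, 290.1, 63.5]
tcp_rot: [-3.141, -0.005, -3.082]
ft_force: [-11.5, -0.2, 6.9]
opening: 0.007
grip_force: 5.8
```

Request:
move_arm(
  commands=[
    [[0.1,0,0],[0,0,0],0],
    [[0.1,0,0],[0,0,0],0],
    [[0,0,0],[0,0,0],0],
  ],
)

```text
t: 10.8
eef_pos: [463.4, 290.0, 63.4]
tcp_rot: [-3.14, -0.008, -3.082]
ft_force: [-20.6, 1.7, 12.7]
opening: 0.004
grip_force: 10.7
```

It stops hard at the same position under both 11 N and 21 N, so this is the bolt's end stop. I'll retreat and confirm.

Request:
move_arm(
  commands=[
    [[-1,-0.05,0],[0,0,0],0],
    [[-3,-0.2,0],[0,0,0],0],
    [[-2,0,2],[0,0,0],0],
    [[0,0,4],[0,0,0],0],
    [[0,0,4],[0,0,0],0],
    [[-2,0,0],[0,0,0],0],
    [[0,0,0],[0,0,0],0],
  ],
)

```text
t: 11.5
eef_pos: [386.5, 287.9, 164.3]
tcp_rot: [3.141, 0.002, -3.081]
ft_force: [-0.9, -1.2, 0.5]
opening: 0.006
grip_force: 0.0
```

```bash
python3 - <<'E'
from h import *
import cv2
print(state()['ft_force'],state()['eef_pos'])
s=read_camera("side")[200:340,200:360]
cv2.imwrite("pics/s2.png",cv2.resize(s,None,fx=4,fy=4,interpolation=cv2.INTER_CUBIC))
E
```

```text
[-0.90930424 -1.17602647  0.48900801] [386.51120341 287.87287831 164.34493538]
```

View pics/s2.png

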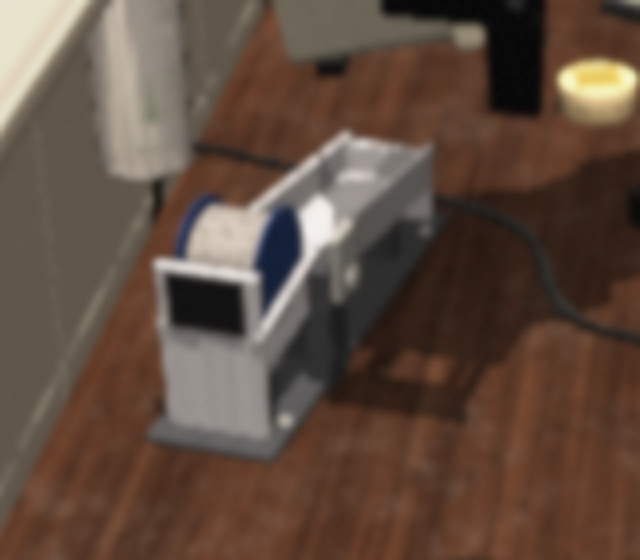

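The reel sits against the end stop (crop 240,240), the bolt tab is flush against its guide (345,260), and the arm is clear. I'll hand the job in.

```bash
python3 -c "
from cell import env
print(env.job_done())"
```

```text
the job is handed in; nothing more can be done
None
```

The reel rests against the end stop, the bolt is pushed to its hard stop behind it, and the tin, tape roll and black block were not touched; the job is handed in (about 12 s of 48 s), but the verdict was not shown.

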